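Walk the vial block round to the stop rail

TASK

The heavy aluminium vial block stands askew in front of the steel stop rail. With the fingertips, push its corners by turns to walk it round on the desk and bring it up to the rail, so that one of its long sides lies flush along the rail with its whole length in front of the rail. Turn it nearly parallel to the rail before it comes against the rail, push it gently without lifting or tipping it, leave the other things where they are, and move clear at the end.

Things in the scene. Friction and masses are not known exactly. Their poses are not given: they have to be found in the camera images.
- block: heavy aluminium vial block, plain cuboid 92 (own x) x 130 (own y) x 48 high (mm), 0.7 to 1 kg, twelve wells in its top. Origin: centre of underside. Its long sides (own x = -46, +46) are alike; either may face the rail. Too wide to pinch. Takes 5 to 13 N to slide; pushed squarely near one end of a long side it turns about 0.3 rad per 45 mm and its centre moves about 30 mm.
- rail: dark steel stop rail fixed to the desk, 240 long (own y), front face 32 high (mm). Origin: at desk level in the middle of the front face; own x points away from the robot through the rail (the rail occupies x = 0 to 24), so the space for the block is at negative own x.
- cup_near: small green plastic cup with a side tab, 62x77x44 high, standing to the left of the block (mm). Origin: near the middle of its underside. Only a bystander.
- carton: flat medicine carton 50x92x24 high, lying to the left of the block (mm). Origin: near the middle of its underside. Only a bystander.
- carton_b: medicine carton 46x74x36 high, standing to the right of the block (mm). Origin: near the middle of its underside. Only a bystander.
- pill_bottle: tablet bottle, diameter 38, 56 high, at the left (mm). Origin: near the middle of its underside. Only a bystander.
- pump_bottle: pump bottle 72x60x172 high, at the right (mm). Origin: near the middle of its underside. Only a bystander.
- pen: pen 12x145x9, lying at the right (mm). Origin: near the middle of its underside. Only a bystander.

How it is judged:
At the end, for the whole second after the job is handed in: The block stands flat and at rest with a long side against the rail: parallel within 2 degrees, gap under 4 mm at its middle, and its whole length in front of the rail (its centre within 55 mm of the rail's middle) (angle between the y axis of block and the y axis of rail, either way round below 0.035 rad and x of block in the frame of rail between -0.05 and -0.04 m and y of block in the frame of rail between -0.055 and 0.055 m and height (world z) of block below 0.004 m and angle between block's own z axis and vertical below 0.03 rad and linear speed of block below 0.01 m/s); the robot touches nothing.
It fails at once if the block is lifted off the desk or tipped (height (world z) of block above 0.008 m or angle between block's own z axis and vertical above 0.1 rad).
It fails at once if the block is pressed against the rail while more than 23 degrees out of parallel (contact force between block and rail above 1 N and angle between the y axis of block and the y axis of rail, either way round above 0.4 rad).
It fails at once if the block is knocked along faster than 0.35 m/s (linear speed of block above 0.35 m/s).
It fails at once if another thing on the desk is moved by more than 20 mm (distance of any of cup_near, carton, carton_b, pill_bottle, pump_bottle, pen from where it was at the start of the episode above 0.02 m).
It also fails if it takes over 67 s, if anything falls off the work surface, if the arm or the gripper's body presses on something with over 40 N, if the wrist force passes 120 N, or if a joint passes its speed limit or range.

ROBOT

A 7-joint arm with a two-finger parallel gripper is mounted at the origin on a cart in front of the work surface, level with it; the furniture and walls round the work are solid. World frame = base frame: x ahead of the robot, y to its left, z up, the work surface at z = 0. Lengths are in m, angles in rad, forces in N, time in s.
With the tool pointing down it reaches from about 0.425 to 0.975 m from the base axis. Payload 16.7 kg.
Tool frame: the origin (TCP) lies between the finger pads; the fingertips stand 22 mm ahead of it and the grasp point (between the pads) lies 3 mm ahead of it; z points along the fingers, y is the line along which they close (so a half turn about z gives the same grasp; the last joint's range is limited). The gripper opens to 85 mm and grips with 20 to 120 N. Pads are 22 mm wide; open, the fingers measure 114 mm over their backs; the gripper's body (76 mm by 85 mm) begins 54 mm behind the grasp point. The pads swing forward as they close: fully open they stand 13 mm farther back than shut.
Start: joints at [1.198, 0.426, 0.074, 1.606, -0.034, 1.111, -0.067], TCP at [0.149, -0.658, 0.226] pointing down, gripper open.
Joint ranges: [-2.85, 2.85], [-0.5, 2.14], [-1.23, 1.37], [0.21, 2.46], [-1.02, 4.16], [0.16, 2.05], [-2.73, 2.73]. Speed limits (rad/s): [1.89, 1.89, 2.39, 2.39, 3.01, 3.01, 3.01].

INTERFACE

Orientations are given as a unit quaternion [x, y, z, w].
In Python, from rig import ctrl gives the robot as it stands. The module is installed in compiled form; this text tells all that it offers.
- The arm moves only by the tool step_hand, called after "Emit:" as a command line: name --argument value ..., lists and objects as JSON in quotes. Schema: {"type":"object","properties":{"motion":{"type":"array","items":{"type":"object","properties":{"tx":{"type":"number"},"ty":{"type":"number"},"tz":{"type":"number"},"yaw":{"type":"number"}},"additionalProperties":false},"minItems":1,"maxItems":20},"jaw":{"type":"number"},"squeeze":{"type":"number"},"only":{"type":"string"},"quiet":{"type":"boolean"},"lines":{"type":"string"}},"required":["motion"],"additionalProperties":false}. motion is a list of rows, 1 to 20 of them, each an object with the fields tx, ty, tz (the shift in m), yaw (a turn about the tool's z in rad); a field left out counts as zero; each row is the pose to reach, as a shift and turn from the pose commanded when the call began, along the tool's axes at that moment; what a row does not reach only later rows make up. A row lasts 1/10 s, in which the tool goes at most 0.05 m and 0.15 rad, less where a joint would pass 70% of its speed; a pose out of reach is approached as far as the arm can. jaw is the finger opening in m, set as the call begins (left out keeps the last). The fingers move at their own pace and stop on an object; squeeze is the grip in N (left out, the last holds). Time passes only in rows, so rows that do not move let the fingers close. The tool returns the time, the measured TCP pose, the force, the opening and the grip force at its end. only (a regular expression) keeps the lines of the reply that match it, lines (a string "A,B") keeps lines A to B, and quiet returns only ok. Input that does not fit is refused with a message, and nothing moves.
- ctrl.read_state(): the state, without advancing time (a new reading comes with each control period).
- ctrl.snapshot(name): name is "side" or "top"; returns a dict with "pixels" (480x640x3 uint8, red, green, blue), "range_z" (480x640 float32, m along the optical axis (not along the pixel's ray), 0 where there is no reading), "fov_y" (degrees; the focal length in pixels is half the picture's height over the tangent of half this angle, whatever the lens; pixels are square), "cx", "cy" (the principal point, pixels), "k1" (the pictures are not rectified: a ray, as slopes to the right and down, at radius r is drawn at 1 + k1 r^2 times it, then the intrinsics apply), "pose" (4x4, takes a point from camera to world coordinates). Camera axes: x right, y down, z forward; pixel columns grow to the right and rows downward; lengths in m; the calibration is good to about 2 mm. A picture is of the moment at which its call begins.
- ctrl.job_done(): hands the job in; it is judged then, once.
The state is a dict: "t": time; "joint_pos": joint angles; "qvel": joint speeds; "effort": joint torques, N m; "position": TCP position; "tool_rot": TCP orientation; "wrist_force": force on the tool from outside, world axes, zero at the start; "torque": the same for the moment, N m; "gripper_width": finger opening in m; "grasp_force": force on a finger pad.
Only numpy, scipy, OpenCV 4.12 (cv2) and the standard library are available. Lean on these libraries where they do the work, as an engineer would, in place of code of your own. Each camera call takes 0.05 s, during which the arm holds its last target. There are 200 camera calls.

## Working session

There is one attempt and no reset: what is moved stays moved. The work goes in short steps, Python scripts to look and compute and a tool call to move; the robot and the scene stay as the last step left them, time stands still between calls to the robot, and variables do not carry over. Pictures are saved under pics/ and viewed, at most 10 in all, crops included, and the job is handed in when it is done.

```bash
mkdir -p pics; cat > h.py <<'E'
import numpy as np, cv2
from rig import ctrl
def snap(n,f=None):
    s=ctrl.snapshot(n)
    if f: cv2.imwrite('pics/'+f,cv2.cvtColor(s['pixels'],cv2.COLOR_RGB2BGR))
    return s
def K(s):
    f=240/np.tan(np.radians(s['fov_y'])/2); return np.array([[f,0,s['cx']],[0,f,s['cy']],[0,0,1.]])
def slopes(s,uv):
    d=(np.asarray(uv,float).reshape(-1,2)-[s['cx'],s['cy']])/K(s)[0,0]; u=d.copy()
    for _ in range(30): u=d/(1+s['k1']*(u**2).sum(1,keepdims=True))
    return np.c_[u,np.ones(len(u))]
def plane(s,uv,z):
    P=np.array(s['pose']); r=slopes(s,uv)@P[:3,:3].T; o=P[:3,3]
    return o+r*((z-o[2])/r[:,2])[:,None]
def cloud(s):
    v,u=np.mgrid[:480,:640]; r=slopes(s,np.c_[u.ravel(),v.ravel()])*s['range_z'].reshape(-1,1)
    P=np.array(s['pose']); return (r@P[:3,:3].T+P[:3,3]).reshape(480,640,3)
E
python3 - <<'E'
from h import *
for n in('top','side'):
    s=snap(n,n+'1.png'); print(n,np.round(s['pose'],3).tolist(),s['fov_y'],s['k1'],(s['range_z']>0).mean())
st=ctrl.read_state(); print(st['t'],st['position'],st['tool_rot'])
E
```

```text
top [[0.015, -0.986, 0.166, 0.264], [-1.0, -0.016, -0.005, -0.02], [0.008, -0.166, -0.986, 1.728], [0.0, 0.0, 0.0, 1.0]] 44.640578139194304 -0.12673541162065743 0.995966796875
side [[-1.0, 0.017, -0.013, 0.548], [0.02, 0.571, -0.821, 0.903], [-0.007, -0.821, -0.571, 0.684], [0.0, 0.0, 0.0, 1.0]] 54.35002061934733 -0.05547036108908741 0.9959765625
0.1 [ 0.14906479 -0.6579313   0.22517846] [ 9.93801686e-01  1.11165932e-01 -1.04817601e-04 -5.78272284e-04]
```

View pics/top1.png

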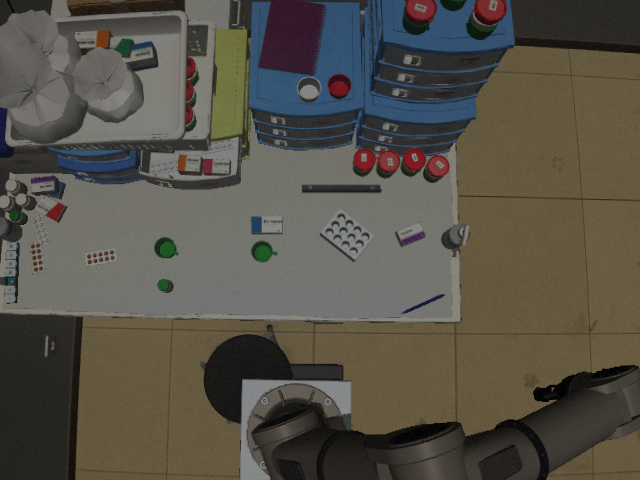

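View pics/side1.png

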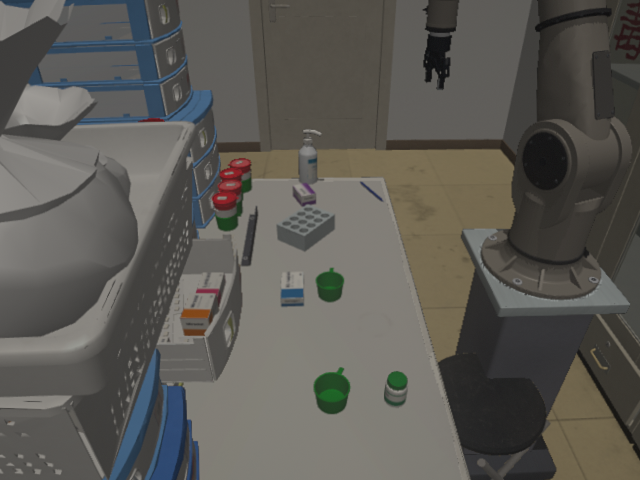

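The top view shows the rail at about (341,188), the block askew at (347,235), the carton (266,225) and cup (262,252) to its left, and carton_b (410,235), the pump (458,236) and the pen (423,303) to its right. The side view agrees, with the block at (306,227). The arm is off to the right.

```bash
cat >> h.py <<'E'
def rect(pts):
    (c,wh,a)=cv2.minAreaRect((pts*1000).astype(np.float32)); b=cv2.boxPoints((c,wh,a))
    e=b[1]-b[0],b[2]-b[1]; l=max(e,key=np.linalg.norm); L=sorted(map(np.linalg.norm,e))
    y=np.degrees(np.arctan2(l[1],l[0]))%180
    return np.array(c)/1000,y,np.round(L),b/1000
def find(s,win,z0,z1,zp=None,er=0):
    """largest blob in pixel window whose depth height lies in z0..z1; outline cast on plane zp"""
    C=cloud(s); m=((C[...,2]>z0)&(C[...,2]<z1)).astype(np.uint8); u0,v0,u1,v1=win
    k=np.zeros_like(m); k[v0:v1,u0:u1]=m[v0:v1,u0:u1]; k=cv2.morphologyEx(k,cv2.MORPH_OPEN,np.ones((3,3)))
    cs,_=cv2.findContours(k,cv2.RETR_EXTERNAL,cv2.CHAIN_APPROX_NONE); c=max(cs,key=cv2.contourArea)
    h=C[k>0][:,2]
    return rect(plane(s,cv2.convexHull(c).reshape(-1,2),zp)[:,:2]),np.median(h)
E
python3 - <<'E'
from h import *
s=snap('top')
for n,w,z0,z1,zp in [('block',(310,200,385,270),.038,.056,.048),('rail',(290,175,395,200),.02,.045,.032),('carton',(240,205,290,240),.014,.034,.024),('cup',(240,236,285,268),.03,.054,.044),('cartonb',(390,215,432,255),.025,.046,.036),('pump',(432,215,480,260),.05,.2,.1)]:
    try:
        r,h=find(s,w,z0,z1,zp); print(n,r[0].round(4),r[1].round(2),r[2],'h',h.round(4),r[3].round(3).tolist())
    except Exception as e: print(n,e)
E
```

```text
block [ 0.5764 -0.1412] 116.76 [ 51. 119.] h 0.0479 [[0.5270000100135803, -0.10000000149011612], [0.5799999833106995, -0.20600000023841858], [0.6259999871253967, -0.18299999833106995], [0.5730000138282776, -0.07699999958276749]]
rail [ 0.7119 -0.1335] 91.04 [ 6. 24.] h 0.029 [[0.7089999914169312, -0.12200000137090683], [0.7089999914169312, -0.1459999978542328], [0.7149999737739563, -0.1459999978542328], [0.7149999737739563, -0.12099999934434891]]
carton [0.603  0.0961] 90.9 [48. 93.] h 0.0244 [[0.578000009059906, 0.1420000046491623], [0.5789999961853027, 0.04899999871850014], [0.628000020980835, 0.05000000074505806], [0.6259999871253967, 0.14300000667572021]]
cup [0.5161 0.0719] 90.92 [6. 9.] h 0.0433 [[0.5130000114440918, 0.07599999755620956], [0.5130000114440918, 0.06800000369548798], [0.5189999938011169, 0.06800000369548798], [0.5189999938011169, 0.07599999755620956]]
cartonb [ 0.5806 -0.3299] 112.56 [47. 77.] h 0.0363 [[0.5440000295639038, -0.30300000309944153], [0.5740000009536743, -0.375], [0.6169999837875366, -0.35600000619888306], [0.5879999995231628, -0.2849999964237213]]
pump [ 0.5636 -0.4549] 91.04 [61. 68.] h 0.1113 [[0.5329999923706055, -0.42100000381469727], [0.5339999794960022, -0.48899999260902405], [0.5950000286102295, -0.4880000054836273], [0.5929999947547913, -0.41999998688697815]]
```

```bash
sed -i 's/MORPH_OPEN,np.ones((3,3))/op,np.ones((ks,ks))/; s/zp=None,er=0/zp=None,op=cv2.MORPH_OPEN,ks=3/' h.py
python3 - <<'E'
from h import *
s=snap('top'); C=cv2.MORPH_CLOSE
for n,w,z0,z1,zp,k in [('block',(310,200,385,270),.038,.06,.048,5),('rail',(290,175,395,200),.015,.05,.032,3),('cup',(240,236,285,268),.02,.054,.044,5),('pen',(395,288,450,318),.003,.02,.009,3)]:
    r,h=find(s,w,z0,z1,zp,C,k); print(n,r[0].round(4),r[1].round(2),r[2],'h',h.round(4),r[3].round(3).tolist())
# side-view check of block
s=snap('side'); r,h=find(s,(265,195,345,255),.040,.06,.048,C,5); print('side',r[0].round(4),r[1].round(2),r[2],h)
r,h=find(s,(236,198,264,270),.02,.045,.032,C,3); print('siderail',r[0].round(4),r[1].round(2),r[2],h,r[3].round(3).tolist())
E
```

```text
Traceback (most recent call last):
  File "h.py", line 27, in find
    k=np.zeros_like(m); k[v0:v1,u0:u1]=m[v0:v1,u0:u1]; k=cv2.morphologyEx(k,cv2.op,np.ones((ks,ks)))
                                                                            ^^^^^^
AttributeError: module 'cv2' has no attribute 'op'
```

```bash
sed -i 's/cv2\.op,/op,/' h.py
python3 - <<'E'
from h import *
s=snap('top'); C=cv2.MORPH_CLOSE
for n,w,z0,z1,zp,k in [('block',(310,200,385,270),.038,.06,.048,5),('rail',(290,175,395,200),.015,.05,.032,3),('cup',(240,236,285,268),.02,.054,.044,5),('pen',(395,288,450,318),.003,.02,.009,3)]:
    r,h=find(s,w,z0,z1,zp,C,k); print(n,r[0].round(4),r[1].round(2),r[2],'h',h.round(4),r[3].round(3).tolist())
s=snap('side'); r,h=find(s,(265,195,345,255),.040,.06,.048,C,5); print('side',r[0].round(4),r[1].round(2),r[2],h)
r,h=find(s,(236,198,264,270),.02,.045,.032,C,3); print('siderail',r[0].round(4),r[1].round(2),r[2],h,r[3].round(3).tolist())
E
```

```text
block [ 0.5728 -0.1419] 52.22 [ 95. 131.] h 0.0472 [[0.4950000047683716, -0.164000004529953], [0.5699999928474426, -0.22200000286102295], [0.6499999761581421, -0.11900000274181366], [0.574999988079071, -0.061000000685453415]]
rail [ 0.7093 -0.1264] 92.69 [ 18. 237.] h 0.0286 [[0.6949999928474426, -0.00800000037997961], [0.7059999704360962, -0.24500000476837158], [0.7239999771118164, -0.24400000274181366], [0.7129999995231628, -0.00800000037997961]]
cup [0.5179 0.1049] 42.04 [62. 65.] h 0.0396 [[0.4729999899864197, 0.10599999874830246], [0.5139999985694885, 0.05999999865889549], [0.5630000233650208, 0.10400000214576721], [0.5210000276565552, 0.15000000596046448]]
pen [ 0.3775 -0.3681] 90.65 [ 85. 163.] h 0.0026 [[0.33399999141693115, -0.28700000047683716], [0.335999995470047, -0.44999998807907104], [0.42100000381469727, -0.4490000009536743], [0.4189999997615814, -0.28600001335144043]]
side [ 0.5718 -0.134 ] 51.83 [100. 139.] 0.04515541333743378
siderail [ 0.7097 -0.118 ] 90.97 [  6. 248.] 0.030587039462479204 [[0.7049999833106995, 0.006000000052154064], [0.7089999914169312, -0.24199999868869781], [0.7149999737739563, -0.24199999868869781], [0.7110000252723694, 0.006000000052154064]]
```

```bash
cat >> h.py <<'E'
def to(x,y,z,yaw):
    """handwheel row from the measured pose to world x,y,z with tool x at yaw (deg)"""
    from scipy.spatial.transform import Rotation as R
    st=ctrl.read_state(); M=R.from_quat(st['tool_rot']).as_matrix()
    a=np.degrees(np.arctan2(M[1,0],M[0,0])); d=M.T@(np.array([x,y,z])-st['position'])
    return d.round(4).tolist()+[round(float(np.radians((a-yaw+180)%360-180)),3)]
E
```

Emit:
step_hand --motion '[{"tx":0.235, "ty":-0.162, "yaw":-0.3}, {"tx":0.235, "ty":-0.162, "yaw":-0.3}, {"tx":0.235, "ty":-0.162, "yaw":-0.3}, {"tx":0.235, "ty":-0.162, "yaw":-0.3}, {"tx":0.235, "ty":-0.162, "yaw":-0.3}, {"tx":0.235, "ty":-0.162, "yaw":-0.3}, {"tx":0.47, "ty":-0.324, "yaw":-0.69}, {"tx":0.47, "ty":-0.324, "yaw":-0.69}, {"tx":0.47, "ty":-0.324, "yaw":-0.69}, {"tx":0.47, "ty":-0.324, "yaw":-0.69}, {"tx":0.47, "ty":-0.324, "yaw":-0.69}, {"tx":0.47, "ty":-0.324, "yaw":-0.69}, {"tx":0.47, "ty":-0.324, "yaw":-0.69}, {"tx":0.47, "ty":-0.324, "yaw":-0.69}, {"tx":0.47, "ty":-0.324, "yaw":-0.69}, {"tx":0.47, "ty":-0.324, "yaw":-0.69}]' --jaw 0

```text
t: 1.9
position: [0.5352, -0.2397, 0.2259]
tool_rot: [0.898, 0.44, -0.0, 0.0]
wrist_force: [1.0, 0.6, -0.7]
gripper_width: -0.0002
grasp_force: 0.0
```

```bash
python3 -c "
from h import *
print(to(.535,-.238,.042,52)); s=snap('top')
# rail front edge by colour
g=s['pixels'].astype(int).sum(2); w=g[175:205,300:385]<200
v,u=np.nonzero(w); v+=175;u+=300
F=[(c,v[u==c].max()+.5) for c in range(306,378) if (u==c).any()]
p=plane(s,F,.0)
p=plane(s,F,.032); 
k=np.polyfit(p[:,1],p[:,0],1); r=p[:,0]-np.polyval(k,p[:,1]); g=abs(r)<.002
k=np.polyfit(p[g,1],p[g,0],1); print('rail top edge fit',k,g.mean(),'yaw',90-np.degrees(np.arctan(k[0])),p[g,1].min(),p[g,1].max(), 'x mid',np.polyval(k,-.126))
"
```

```text
[0.0013, -0.0012, 0.1839, 0.003]
rail top edge fit [0.00147322 0.70311932] 0.9722222222222222 yaw 89.91559060539149 -0.2325850924508221 -0.01992331241949148 x mid 0.7029336946702017
```

Emit:
step_hand --motion '[{"tz":0.05}, {"tz":0.1}, {"tz":0.14}, {"tz":0.165}, {"tz":0.184}, {"tz":0.184}]'

```text
t: 2.55
position: [0.534, -0.2386, 0.0395]
tool_rot: [0.898, 0.44, -0.001, -0.001]
wrist_force: [1.1, -0.2, -0.3]
gripper_width: 0.0001
grasp_force: 0.0
```

Emit:
step_hand --motion '[{"tx":0.01}, {"tx":0.015}, {"tx":0.02}, {"tx":0.025}, {"tx":0.03}, {"tx":0.034}, {"tx":0.038}, {"tx":0.042}, {"tx":0.046}, {"tx":0.05}, {"tx":0.05}]'

```text
t: 3.65
position: [0.5672, -0.1991, 0.0426]
tool_rot: [0.898, 0.441, 0.0, 0.001]
wrist_force: [-1.2, -1.3, 7.8]
gripper_width: 0.0
grasp_force: 3.8
```

```bash
cat >> h.py <<'E'
def block(f=None):
    s=snap('top',f); r,h=find(s,(290,170,400,280),.038,.06,.048,cv2.MORPH_CLOSE,5); print('block',r[0].round(4),r[1].round(2),r[2],h.round(4),r[3].round(3).tolist())
E
python3 -c "
from h import *
block('b.png')"
```

```text
block [ 0.5728 -0.1418] 51.93 [ 95. 130.] 0.0474 [[0.4950000047683716, -0.164000004529953], [0.5699999928474426, -0.22200000286102295], [0.6499999761581421, -0.11999999731779099], [0.5759999752044678, -0.061000000685453415]]
```

View pics/b.png

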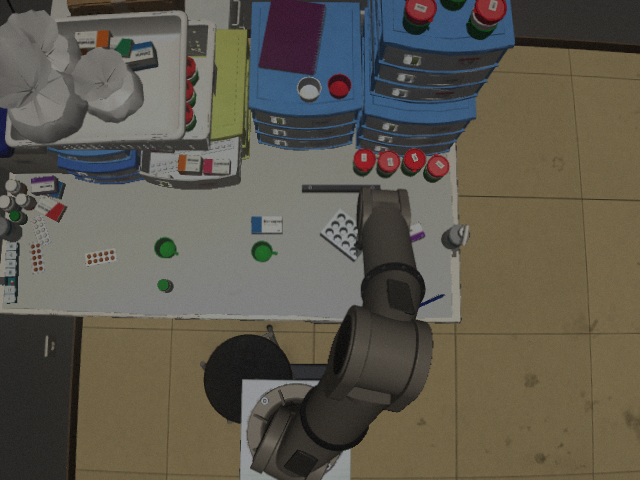

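The top view shows the arm covering corner B, near (372,236), and the block looks unmoved. I'll check this from the side.

```bash
python3 -c "
from h import *
s=snap('side'); im=cv2.cvtColor(s['pixels'],cv2.COLOR_RGB2BGR)[140:290,220:420]
cv2.imwrite('pics/c.png',cv2.resize(im,None,fx=4,fy=4,interpolation=cv2.INTER_CUBIC))
r,h=find(s,(255,190,350,255),.040,.056,.048,cv2.MORPH_CLOSE,5); print(r[0],r[1],r[2])
st=ctrl.read_state();print(st['t'],st['position'],st['wrist_force'])"
```

```text
[ 0.5726416  -0.13716058] 53.16103 [103. 148.]
3.75 [ 0.56718203 -0.19915626  0.04261944] [-0.6936182  -1.06304946  7.81890694]
```

View pics/c.png

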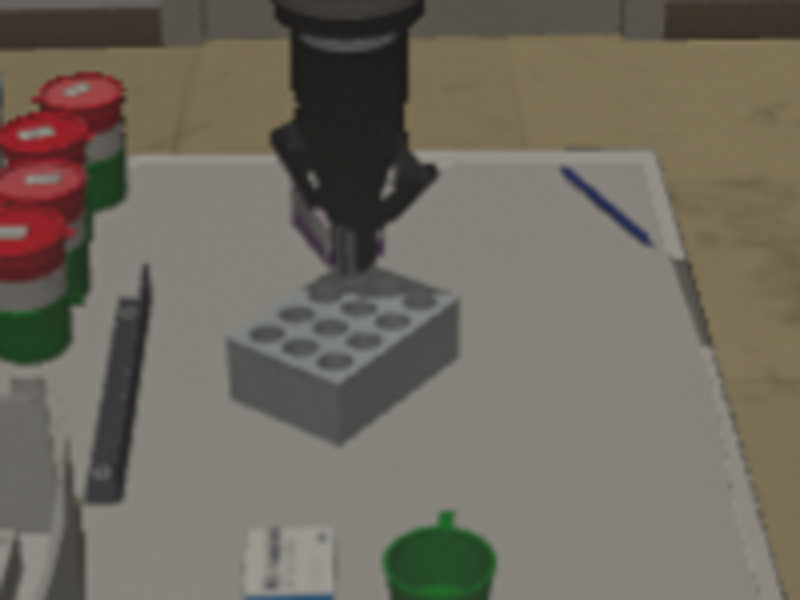

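```bash
python3 -c "
from h import *
s=snap('side'); C=cloud(s); im=s['pixels'].astype(int)
for v in range(190,216,2):
    for u in range(296,320,3):
        p=C[v,u]; print('%d,%d:(%.3f %.3f %.3f|%d)'%(u,v,*p,im[v,u].sum()),end=' ')
    print()
"
```

```text
296,190:(0.596 -0.207 0.098|141) 299,190:(0.588 -0.204 0.100|105) 302,190:(0.580 -0.199 0.102|104) 305,190:(0.572 -0.206 0.099|111) 308,190:(0.564 -0.178 0.113|106) 311,190:(0.556 -0.203 0.100|104) 314,190:(0.548 -0.195 0.104|108) 317,190:(0.540 -0.168 0.118|107) 
296,192:(0.601 -0.323 0.031|197) 299,192:(0.589 -0.211 0.090|270) 302,192:(0.580 -0.194 0.099|106) 305,192:(0.572 -0.197 0.097|105) 308,192:(0.564 -0.182 0.106|106) 311,192:(0.556 -0.193 0.099|103) 314,192:(0.548 -0.171 0.111|106) 317,192:(0.541 -0.164 0.115|106) 
296,194:(0.602 -0.330 0.020|204) 299,194:(0.592 -0.304 0.034|287) 302,194:(0.580 -0.195 0.093|157) 305,194:(0.572 -0.197 0.092|107) 308,194:(0.564 -0.181 0.100|109) 311,194:(0.556 -0.187 0.097|108) 314,194:(0.548 -0.173 0.104|108) 317,194:(0.541 -0.168 0.107|124) 
296,196:(0.602 -0.324 0.017|191) 299,196:(0.592 -0.298 0.031|244) 302,196:(0.581 -0.206 0.081|258) 305,196:(0.573 -0.201 0.083|143) 308,196:(0.564 -0.185 0.092|109) 311,196:(0.556 -0.182 0.094|110) 314,196:(0.548 -0.168 0.101|112) 317,196:(0.539 -0.356 -0.002|355) 
296,198:(0.602 -0.327 0.008|190) 299,19
[... 1655 characters left out ...]
|227) 305,210:(0.574 -0.203 0.039|227) 308,210:(0.566 -0.206 0.037|238) 311,210:(0.557 -0.199 0.041|227) 314,210:(0.549 -0.189 0.047|239) 317,210:(0.541 -0.192 0.045|246) 
296,212:(0.598 -0.185 0.043|308) 299,212:(0.590 -0.183 0.045|237) 302,212:(0.581 -0.181 0.046|245) 305,212:(0.573 -0.180 0.046|225) 308,212:(0.565 -0.181 0.045|230) 311,212:(0.557 -0.180 0.046|221) 314,212:(0.549 -0.187 0.041|234) 317,212:(0.541 -0.187 0.041|242) 
296,214:(0.597 -0.170 0.046|349) 299,214:(0.590 -0.184 0.038|232) 302,214:(0.582 -0.184 0.038|242) 305,214:(0.573 -0.172 0.045|309) 308,214:(0.565 -0.171 0.045|351) 311,214:(0.557 -0.172 0.044|282) 314,214:(0.549 -0.192 0.032|309) 317,214:(0.541 -0.195 0.031|324)
```

Depth puts the visible fingertip at z≈0.05, on top of the block, which fits the 7.8 N upward force. I'll lift straight up, back off and measure the tip height before going on.

Emit:
step_hand --motion '[{"tz":-0.01}, {"tz":-0.03}, {"tx":-0.03, "tz":-0.03}, {"tx":-0.065, "tz":-0.03}, {"tx":-0.065, "tz":-0.03}, {"tx":-0.065, "tz":-0.03}]'

```text
t: 4.4
position: [0.5266, -0.2509, 0.0725]
tool_rot: [0.898, 0.44, 0.0, 0.0]
wrist_force: [0.3, -0.1, -0.7]
gripper_width: -0.0001
grasp_force: 0.0
```

```bash
python3 -c "
from h import *
s=snap('side'); im=cv2.cvtColor(s['pixels'],cv2.COLOR_RGB2BGR)[140:290,220:420]
cv2.imwrite('pics/d.png',cv2.resize(im,None,fx=4,fy=4,interpolation=cv2.INTER_CUBIC))
C=cloud(s); m=(abs(C[...,0]-.527)<.04)&(abs(C[...,1]+.25)<.05)&(C[...,2]>.02)&(C[...,2]<.14)&(s['pixels'].astype(int).sum(2)<200)
for z in np.arange(.03,.14,.005):
    q=C[m&(abs(C[...,2]-z)<.0025)]
    if len(q): print(z.round(3),len(q),q.mean(0).round(3))
block()"
```

```text
0.085 11 [ 0.524 -0.242  0.085]
0.09 14 [ 0.523 -0.243  0.091]
0.095 15 [ 0.525 -0.242  0.095]
0.1 18 [ 0.525 -0.244  0.1  ]
0.105 15 [ 0.528 -0.245  0.105]
0.11 17 [ 0.525 -0.243  0.11 ]
0.115 15 [ 0.527 -0.244  0.114]
0.12 19 [ 0.529 -0.243  0.12 ]
0.125 31 [ 0.529 -0.243  0.125]
0.13 43 [ 0.527 -0.245  0.13 ]
0.135 41 [ 0.527 -0.244  0.135]
0.14 17 [ 0.53  -0.247  0.139]
block [ 0.5732 -0.1421] 52.0 [ 94. 130.] 0.047 [[0.4959999918937683, -0.164000004529953], [0.5699999928474426, -0.22200000286102295], [0.6499999761581421, -0.11999999731779099], [0.5759999752044678, -0.06199999898672104]]
```

View pics/d.png

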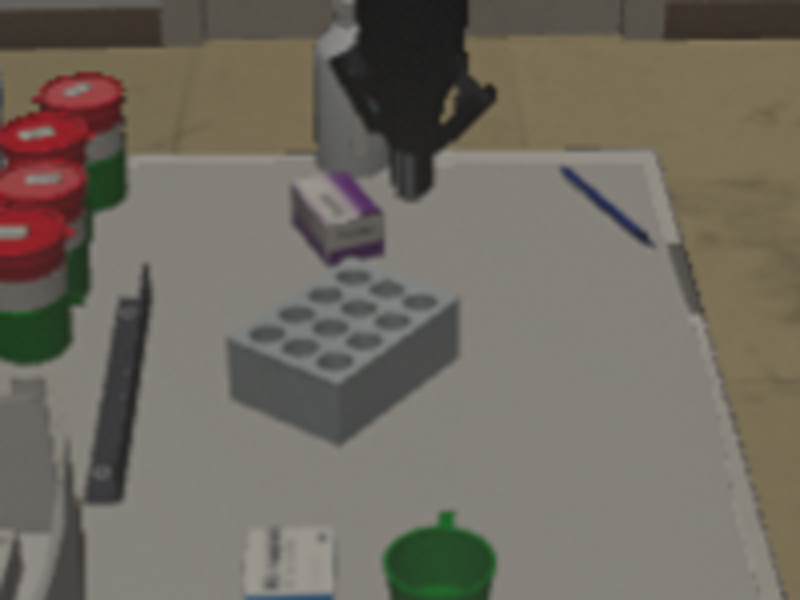

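The picture shows the shut fingertip at crop (412,195). By depth it sits at z≈0.08 while the TCP reads 0.0725, so the tip is about 6 mm above the reported TCP z and not 22 mm below. The earlier contact, block top at 0.048 with the TCP at 0.0426, gives the same offset. The block hasn't moved. I'll use tip z ≈ TCP z + 0.006 and descend carefully.

Emit:
step_hand --motion '[{"tz":0.03}, {"tz":0.045}, {"tz":0.055}, {"tz":0.058}, {"tz":0.058}]'

```text
t: 5.0
position: [0.5269, -0.25, 0.0137]
tool_rot: [0.898, 0.441, -0.0, -0.0]
wrist_force: [-0.2, -1.0, 0.4]
gripper_width: 0.0001
grasp_force: 0.0
```

Emit:
step_hand --motion '[{"tx":0.01}, {"tx":0.02}, {"tx":0.028}, {"tx":0.034}, {"tx":0.04}, {"tx":0.045}, {"tx":0.05}, {"tx":0.05}]'

```text
t: 5.8
position: [0.5577, -0.2107, 0.014]
tool_rot: [0.898, 0.441, 0.0, 0.0]
wrist_force: [-0.8, 0.5, 0.9]
gripper_width: -0.0006
grasp_force: 0.0
```

```bash
python3 -c "
from h import *
block()
s=snap('side'); r,h=find(s,(255,190,350,265),.040,.053,.048,cv2.MORPH_OPEN,3); print(r[0],r[1],r[2])"
```

```text
block [ 0.577  -0.1321] 54.93 [ 95. 130.] 0.0472 [[0.5009999871253967, -0.15800000727176666], [0.578000009059906, -0.21299999952316284], [0.652999997138977, -0.10599999874830246], [0.5759999752044678, -0.052000001072883606]]
[ 0.57092487 -0.13191345] 54.831074 [ 99. 156.]
```

Emit:
step_hand --motion '[{"tx":0.005, "yaw":-0.02}, {"tx":0.01, "yaw":-0.04}, {"tx":0.015, "yaw":-0.06}, {"tx":0.02, "yaw":-0.08}, {"tx":0.025, "yaw":-0.1}, {"tx":0.03, "yaw":-0.1}, {"tx":0.03, "yaw":-0.1}]'

```text
t: 6.6
position: [0.5763, -0.1859, 0.0138]
tool_rot: [0.874, 0.485, 0.0, -0.0]
wrist_force: [0.7, 0.1, -0.5]
gripper_width: 0.0
grasp_force: 0.0
```

```bash
python3 -c "
from h import *
block()"
```

```text
block [ 0.5867 -0.1058] 61.92 [ 94. 130.] 0.0477 [[0.5149999856948853, -0.14100000262260437], [0.5979999899864197, -0.1850000023841858], [0.6589999794960022, -0.07100000232458115], [0.5759999752044678, -0.026000000536441803]]
```

Emit:
step_hand --motion '[{"tx":-0.03}, {"tx":-0.04}, {"tx":-0.04, "tz":-0.05}, {"tx":-0.04, "tz":-0.08}, {"tx":-0.04, "tz":-0.08}]'

```text
t: 7.15
position: [0.5569, -0.2216, 0.0982]
tool_rot: [0.875, 0.485, 0.002, 0.002]
wrist_force: [-0.2, 0.3, -0.4]
gripper_width: 0.0001
grasp_force: 0.0
```

```bash
python3 -c "
from h import *
print(to(.498,-.115,.093,-28))"
```

```text
[0.0591, -0.1065, 0.0047, 1.501]
```

Emit:
step_hand --motion '[{"tx":0.059, "ty":-0.1065, "yaw":1.5}, {"tx":0.059, "ty":-0.1065, "yaw":1.5}, {"tx":0.059, "ty":-0.1065, "yaw":1.5}, {"tx":0.059, "ty":-0.1065, "yaw":1.5}, {"tx":0.059, "ty":-0.1065, "yaw":1.5}, {"tx":0.059, "ty":-0.1065, "yaw":1.5}, {"tx":0.059, "ty":-0.1065, "yaw":1.5}, {"tx":0.059, "ty":-0.1065, "yaw":1.5}, {"tx":0.059, "ty":-0.1065, "yaw":1.5}, {"tx":0.059, "ty":-0.1065, "yaw":1.5}, {"tx":0.059, "ty":-0.1065, "yaw":1.5}, {"tx":0.059, "ty":-0.1065, "tz":0.04, "yaw":1.5}, {"tx":0.059, "ty":-0.1065, "tz":0.065, "yaw":1.5}, {"tx":0.059, "ty":-0.1065, "tz":0.08, "yaw":1.5}, {"tx":0.059, "ty":-0.1065, "tz":0.08, "yaw":1.5}]'

```text
t: 8.65
position: [0.4941, -0.1141, 0.012]
tool_rot: [0.971, -0.239, -0.002, 0.0]
wrist_force: [-0.2, 0.1, -0.2]
gripper_width: 0.0003
grasp_force: 0.0
```

Emit:
step_hand --motion '[{"tx":0.008}, {"tx":0.014}, {"tx":0.019, "yaw":-0.02}, {"tx":0.024, "yaw":-0.04}, {"tx":0.029, "yaw":-0.06}, {"tx":0.034, "yaw":-0.08}, {"tx":0.039, "yaw":-0.1}, {"tx":0.044, "yaw":-0.13}, {"tx":0.049, "yaw":-0.16}, {"tx":0.049, "yaw":-0.16}]'

```text
t: 9.65
position: [0.5393, -0.138, 0.014]
tool_rot: [0.987, -0.162, 0.0, 0.0]
wrist_force: [-0.0, -0.7, -0.6]
gripper_width: 0.0002
grasp_force: 0.0
```

```bash
python3 -c "
from h import *
block()"
```

```text
block [ 0.6159 -0.07  ] 165.14 [54. 95.] 0.0468 [[0.5630000233650208, -0.08399999886751175], [0.6549999713897705, -0.1080000028014183], [0.6690000295639038, -0.0560000017285347], [0.5770000219345093, -0.03200000151991844]]
```

Emit:
step_hand --motion '[{"tx":0.005, "yaw":-0.03}, {"tx":0.01, "ty":-0.001, "yaw":-0.06}, {"tx":0.015, "ty":-0.002, "yaw":-0.1}, {"tx":0.02, "ty":-0.003, "yaw":-0.14}, {"tx":0.025, "ty":-0.005, "yaw":-0.18}, {"tx":0.03, "ty":-0.006, "yaw":-0.2}, {"tx":0.03, "ty":-0.006, "yaw":-0.2}]'

```text
t: 10.4
position: [0.5697, -0.1415, 0.0139]
tool_rot: [0.998, -0.063, 0.0, -0.0]
wrist_force: [-0.5, -0.6, -0.6]
gripper_width: 0.0001
grasp_force: 0.0
```

Emit:
step_hand --motion '[{"tx":-0.04}, {"tx":-0.05, "tz":-0.03}, {"tx":-0.05, "tz":-0.08}, {"tx":-0.05, "tz":-0.09}, {"tx":-0.05, "tz":-0.09}]' --jaw 0.085

```text
t: 10.9
position: [0.5213, -0.1352, 0.1062]
tool_rot: [0.998, -0.064, 0.003, 0.0]
wrist_force: [-0.6, -0.1, -0.6]
gripper_width: 0.0721
grasp_force: 0.0
```

```bash
python3 -c "
from h import *
block('e.png')
s=snap('side'); r,h=find(s,(240,190,350,265),.040,.053,.048,cv2.MORPH_OPEN,3); print(r[0],r[1],r[2])"
```

```text
block [ 0.6326 -0.0684] 175.12 [68. 95.] 0.0472 [[0.5820000171661377, -0.09799999743700027], [0.6769999861717224, -0.10700000077486038], [0.6830000281333923, -0.03799999877810478], [0.5879999995231628, -0.029999999329447746]]
[ 0.62906842 -0.09277319] 85.1983 [ 93. 139.]
```

View pics/e.png

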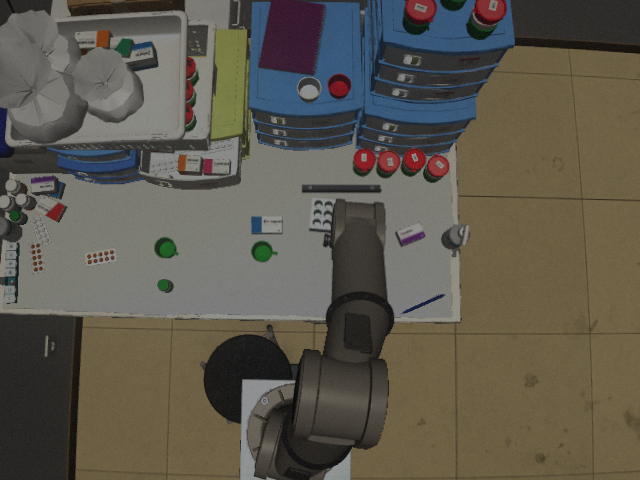

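The top view shows the block nearly parallel, at about (325,215) below the rail (341,188), with its right half hidden by the arm. The left end is clear, giving 85° and a centre near (0.630,-0.099). Next I'll push it flush with both fingertips open, after checking the height of the open tips.

Emit:
step_hand --motion '[{"yaw":-0.1}, {"yaw":-0.1}]' --jaw 0.085

```text
t: 11.2
position: [0.5189, -0.1348, 0.1025]
tool_rot: [1.0, -0.013, -0.001, -0.0]
wrist_force: [0.5, 0.5, -0.4]
gripper_width: 0.0852
grasp_force: 0.0
```

```bash
python3 -c "
from h import *
st=ctrl.read_state(); print(st['position'],st['gripper_width']); print(to(.54,-.104,.03,0))
s=snap('side'); C=cloud(s); m=(abs(C[...,0]-.52)<.05)&(abs(C[...,1]+.13)<.09)&(C[...,2]>.055)&(C[...,2]<.2)&(s['pixels'].astype(int).sum(2)<200)
for z in np.arange(.055,.2,.006):
    q=C[m&(abs(C[...,2]-z)<.003)]
    if len(q): print(z.round(3),len(q),q.mean(0).round(3),q.min(0).round(3),q.max(0).round(3))
im=cv2.cvtColor(s['pixels'],cv2.COLOR_RGB2BGR)[140:290,220:420]
cv2.imwrite('pics/f.png',cv2.resize(im,None,fx=4,fy=4,interpolation=cv2.INTER_CUBIC))"
```

```text
[ 0.51889242 -0.13480607  0.10249272] 0.08517011071283345
[0.0205, -0.0313, 0.0725, -0.025]
0.121 3 [ 0.518 -0.181  0.123] [ 0.512 -0.183  0.122] [ 0.522 -0.179  0.124]
0.127 20 [ 0.516 -0.14   0.127] [ 0.509 -0.182  0.124] [ 0.525 -0.079  0.13 ]
0.133 21 [ 0.517 -0.118  0.132] [ 0.509 -0.181  0.13 ] [ 0.525 -0.079  0.135]
0.139 18 [ 0.517 -0.082  0.139] [ 0.51  -0.088  0.136] [ 0.525 -0.076  0.141]
0.145 17 [ 0.518 -0.081  0.146] [ 0.51  -0.089  0.143] [ 0.525 -0.077  0.148]
0.151 11 [ 0.517 -0.082  0.151] [ 0.51  -0.089  0.148] [ 0.525 -0.077  0.153]
0.157 9 [ 0.518 -0.079  0.156] [ 0.513 -0.082  0.154] [ 0.525 -0.076  0.158]
0.169 17 [ 0.519 -0.063  0.169] [ 0.509 -0.066  0.167] [ 0.527 -0.061  0.172]
0.175 34 [ 0.519 -0.066  0.175] [ 0.506 -0.078  0.172] [ 0.53  -0.059  0.177]
0.181 14 [ 0.515 -0.074  0.181] [ 0.503 -0.096  0.178] [ 0.531 -0.061  0.184]
0.187 18 [ 0.516 -0.082  0.187] [ 0.503 -0.103  0.185] [ 0.534 -0.06   0.19 ]
0.193 34 [ 0.517 -0.077  0.194] [ 0.503 -0.107  0.19 ] [ 0.531 -0.062  0.196]
0.199 22 [ 0.518 -0.075  0.198] [ 0.503 -0.108  0.196] [ 0.531 -0.061  0.2  ]
```

View pics/f.png

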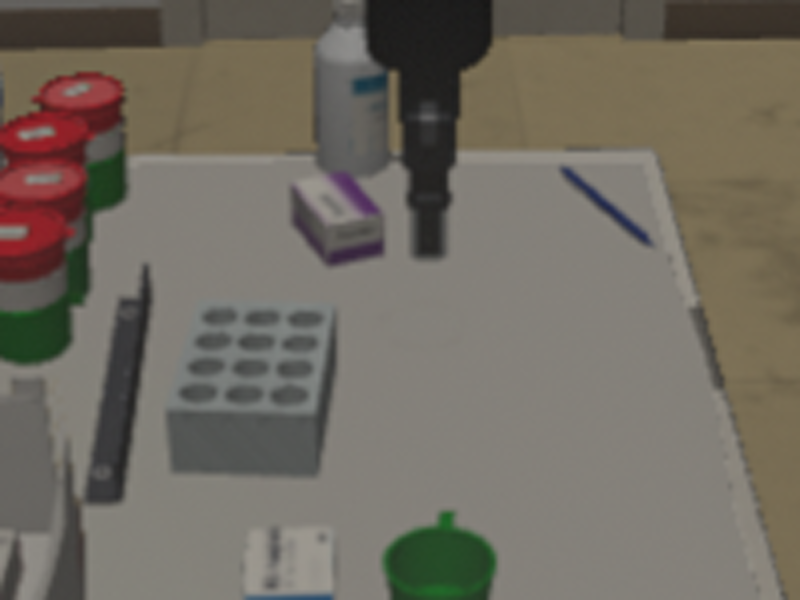

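The side view shows the block unobstructed, its left end at crop (170–335,305–475) and nearly parallel to the rail at (120,390). The open left fingertip is at (428,255), z≈0.124, so its offset from the TCP is +0.021.

Emit:
step_hand --motion '[{"tx":0.02, "ty":-0.031, "tz":0.03, "yaw":-0.025}, {"tx":0.02, "ty":-0.031, "tz":0.07, "yaw":-0.025}, {"tx":0.02, "ty":-0.031, "tz":0.092, "yaw":-0.025}, {"tx":0.02, "ty":-0.031, "tz":0.102, "yaw":-0.025}, {"tx":0.02, "ty":-0.031, "tz":0.102, "yaw":-0.025}]'

```text
t: 11.75
position: [0.5393, -0.1045, 0.0004]
tool_rot: [1.0, -0.002, -0.001, -0.0]
wrist_force: [-0.2, 0.3, 0.2]
gripper_width: 0.0851
grasp_force: 0.0
```

Emit:
step_hand --motion '[{"tx":0.01}, {"tx":0.018}, {"tx":0.023}, {"tx":0.028}, {"tx":0.033}, {"tx":0.038}, {"tx":0.043}, {"tx":0.043}]'

```text
t: 12.55
position: [0.584, -0.1046, 0.0018]
tool_rot: [1.0, -0.001, 0.0, -0.0]
wrist_force: [0.6, -0.2, 0.1]
gripper_width: 0.0853
grasp_force: 0.0
```

```bash
python3 -c "
from h import *
block()
s=snap('side'); r,h=find(s,(240,190,310,265),.040,.053,.048,cv2.MORPH_OPEN,3); print(r[0],r[1],r[2])"
```

```text
block [ 0.6455 -0.0428] 0.81 [21. 84.] 0.047 [[0.6029999852180481, -0.032999999821186066], [0.6029999852180481, -0.05400000140070915], [0.6880000233650208, -0.052000001072883606], [0.6880000233650208, -0.03200000151991844]]
[ 0.62912335 -0.09038319] 90.42871 [113. 140.]
```

Emit:
step_hand --motion '[{"tx":0.004}, {"tx":0.008}, {"tx":0.011}, {"tx":0.013}, {"tx":0.015}, {"tx":0.015}]'

```text
t: 13.25
position: [0.598, -0.1047, 0.0017]
tool_rot: [1.0, -0.001, -0.0, -0.0]
wrist_force: [-3.0, -0.3, 2.0]
gripper_width: 0.0851
grasp_force: 1.9
```

Emit:
step_hand --motion '[{"tx":0.001}, {"tx":0.002}, {"tx":0.003}, {"tx":0.003}]'

```text
t: 13.65
position: [0.6009, -0.1047, 0.0017]
tool_rot: [1.0, -0.001, -0.0, -0.0]
wrist_force: [-6.3, 0.2, 2.0]
gripper_width: 0.0849
grasp_force: 2.4
```

Emit:
step_hand --motion '[{"tx":0.001}, {"tx":0.002}, {"tx":0.003}, {"tx":0.003}]'

```text
t: 14.05
position: [0.6041, -0.1047, 0.0017]
tool_rot: [1.0, -0.001, -0.0, -0.0]
wrist_force: [-4.0, -0.3, 0.8]
gripper_width: 0.0847
grasp_force: 2.2
```

Emit:
step_hand --motion '[{"tx":0.001}, {"tx":0.002}, {"tx":0.003}, {"tx":0.003}]'

```text
t: 14.45
position: [0.606, -0.1048, 0.0016]
tool_rot: [1.0, -0.001, -0.001, 0.0]
wrist_force: [-11.3, 1.1, 6.7]
gripper_width: 0.0852
grasp_force: 5.5
```

Emit:
step_hand --motion '[{"tx":0.001}, {"tx":0.002}, {"tx":0.002}]'

```text
t: 14.75
position: [0.6061, -0.1049, 0.0013]
tool_rot: [1.0, -0.001, -0.003, 0.0]
wrist_force: [-21.8, -0.3, 14.1]
gripper_width: 0.0849
grasp_force: 11.0
```

```bash
python3 -c "
from h import *
s=snap('side'); im=cv2.cvtColor(s['pixels'],cv2.COLOR_RGB2BGR)[180:270,220:340]
cv2.imwrite('pics/g.png',cv2.resize(im,None,fx=6,fy=6,interpolation=cv2.INTER_CUBIC))"
```

```text
(no output)
```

View pics/g.png

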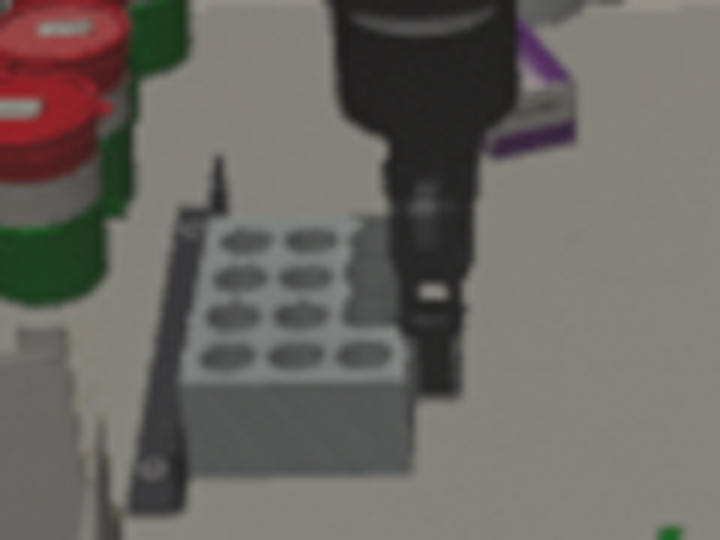

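The picture shows the block tight against the rail, with their shared edge running from about (205,215) to (185,470). The TCP stalled at x=0.606 while the force rose to 22 N. I'll back off and measure.

Emit:
step_hand --motion '[{"tx":-0.005}, {"tx":-0.03}, {"tx":-0.07, "tz":-0.01}, {"tx":-0.08, "tz":-0.06}, {"tx":-0.08, "tz":-0.11}, {"tx":-0.08, "tz":-0.16}, {"tx":-0.08, "tz":-0.2}, {"tx":-0.08, "ty":0.05, "tz":-0.2}, {"tx":-0.08, "ty":0.1, "tz":-0.2}, {"tx":-0.08, "ty":0.15, "tz":-0.2}, {"tx":-0.08, "ty":0.2, "tz":-0.2}, {"tx":-0.08, "ty":0.25, "tz":-0.2}, {"tx":-0.08, "ty":0.28, "tz":-0.2}, {"tx":-0.08, "ty":0.28, "tz":-0.2}]'

```text
t: 16.2
position: [0.5275, -0.39, 0.2016]
tool_rot: [1.0, -0.004, 0.0, 0.001]
wrist_force: [-0.2, 0.7, 0.3]
gripper_width: 0.0853
grasp_force: 0.0
```

```bash
python3 -c "
from h import *
C=cv2.MORPH_CLOSE
block('i.png')
s=snap('top'); g=s['pixels'].astype(int).sum(2)
P=cloud(s); m=(P[...,2]>.042)&(P[...,2]<.055); m[:,:290]=0;m[:,400:]=0;m[:170]=0;m[280:]=0
# near edge of block top (max row per column) and rail far edge
E=lambda F,z:(lambda p:(lambda k:(90-np.degrees(np.arctan(k[0])),np.polyval(k,-.1)))(np.polyfit(p[:,1],p[:,0],1)))(plane(s,F,z))
F=[(c,np.nonzero(m[:,c])[0].max()+.5) for c in range(306,352) if m[:,c].any()]; print('near edge',E(F,.048))
F=[(c,np.nonzero(m[:,c])[0].min()-.5) for c in range(306,352) if m[:,c].any()]; print('far edge',E(F,.048))
w=(g<200); F=[(c,175+np.nonzero(w[175:200,c])[0].min()-.5) for c in range(306,376) if w[175:200,c].any()]; print('rail back top',E(F,.032))
for n,w,z0,z1,zp,op in [('carton',(240,205,290,240),.014,.034,.024,C),('cartonb',(390,215,432,255),.025,.046,.036,C),('cup',(240,236,285,268),.02,.054,.044,C)]:
    r,h=find(s,w,z0,z1,zp,op,3); print(n,r[0].round(4),r[1])
"
```

```text
block [ 0.6631 -0.096 ] 90.95 [ 94. 128.] 0.0471 [[0.6150000095367432, -0.032999999821186066], [0.6169999837875366, -0.16099999845027924], [0.7110000252723694, -0.1589999943971634], [0.7089999914169312, -0.03099999949336052]]
near edge (np.float64(89.66940321129744), np.float64(0.6166324614549238))
far edge (np.float64(89.92770242110716), np.float64(0.7088065452659532))
rail back top (np.float64(93.99116893156535), np.float64(0.7260645245964524))
carton [0.6014 0.096 ] 90.9052
cartonb [ 0.5803 -0.3297] 112.746864
cup [0.5179 0.1049] 42.044014
```

View pics/i.png

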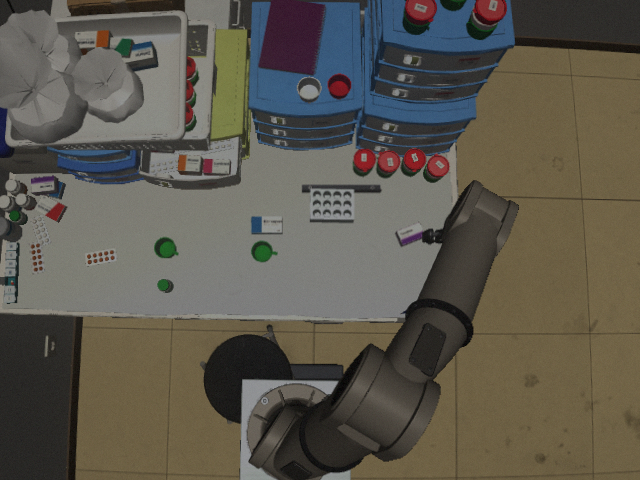

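The top view shows the block against the rail at (331,205), with its length inside the rail's span (303–381) and the bystanders in place. Next, a sub-pixel check of how parallel the rail and block are.

```bash
python3 -c "
from h import *
s=snap('top'); b=cv2.imread('pics/top1.png').astype(float).sum(2); n=s['pixels'].astype(float).sum(2)
print(b[178:200,340].astype(int)); print(b[178:200,315].astype(int)); print(n[182:226,330].astype(int))
def edge(g,c,v0,v1,sgn):
    p=cv2.GaussianBlur(g,(1,3),0)[v0:v1,c]; d=sgn*np.diff(p); d[d<0.3*d.max()]=0; i=d.argmax(); w=slice(max(0,i-1),i+2)
    return v0+.5+(np.arange(len(d))[w]*d[w]).sum()/d[w].sum()
def fit(g,cols,v0,v1,sgn,z,nm):
    p=plane(s,[(c,edge(g,c,v0,v1,sgn)) for c in cols],z)
    for _ in range(4):
        k=np.polyfit(p[:,1],p[:,0],1); r=abs(p[:,0]-np.polyval(k,p[:,1])); p=p[r<=max(2*r.std(),.0007)]
    print(nm,'yaw %.2f'%(90-np.degrees(np.arctan(k[0]))),'x@-.1 %.4f'%np.polyval(k,-.1),len(p),p[:,1].min().round(3),p[:,1].max().round(3))
fit(b,range(307,377),180,190,-1,.032,'rail back')
fit(b,range(307,377),188,198,1,0,'rail front bottom')
fit(n,range(356,377),188,198,1,0,'rail front now, right part')
fit(n,range(314,351),208,224,-1,.048,'block near top')
fit(n,range(314,351),183,194,1,.048,'block far top')
"
```

```text
[328 335 336 330 332 334 279 169 130 138 133 115  89  80 199 303 347 343
 339 345 340 345]
[329 336 336 328 338 341 267 182 139 145 133 143 107  93 201 306 330 339
 344 340 339 339]
[369 372 308 196 159 153 230 366 428 404 329 253 195 209 300 376 418 429
 414 351 260 216 219 291 360 412 441 440 392 317 261 233 303 377 423 436
 445 299 144 153 251 356 370 370]
rail back yaw 91.02 x@-.1 0.7254 66 -0.23 -0.023
rail front bottom yaw 90.98 x@-.1 0.7091 70 -0.234 -0.023
rail front now, right part yaw 91.02 x@-.1 0.7091 21 -0.234 -0.172
block near top yaw 89.86 x@-.1 0.6162 33 -0.15 -0.051
block far top yaw 89.93 x@-.1 0.7090 32 -0.15 -0.043
```

Rail yaw is 91.0° and block yaw 89.9°, so the right end stands about 2 mm off. That is within tolerance, but a gentle nudge at the right end with the fingers shut will square it up.

Emit:
step_hand --motion '[{"tx":0.03, "ty":-0.05}, {"tx":0.03, "ty":-0.1}, {"tx":0.03, "ty":-0.15}, {"tx":0.03, "ty":-0.2}, {"tx":0.03, "ty":-0.247}, {"tx":0.03, "ty":-0.247}, {"tx":0.03, "ty":-0.247, "tz":0.05}, {"tx":0.03, "ty":-0.247, "tz":0.1}, {"tx":0.03, "ty":-0.247, "tz":0.15}, {"tx":0.03, "ty":-0.247, "tz":0.175}, {"tx":0.03, "ty":-0.247, "tz":0.187}, {"tx":0.03, "ty":-0.247, "tz":0.187}]' --jaw 0

```text
t: 17.55
position: [0.5589, -0.1366, 0.0141]
tool_rot: [1.0, -0.0, -0.001, -0.0]
wrist_force: [0.4, 0.0, 0.9]
gripper_width: -0.0004
grasp_force: 0.0
```

Emit:
step_hand --motion '[{"tx":0.015}, {"tx":0.03}, {"tx":0.037}, {"tx":0.042}, {"tx":0.045}, {"tx":0.047}, {"tx":0.047}]'

```text
t: 18.25
position: [0.606, -0.1378, 0.0149]
tool_rot: [1.0, -0.001, -0.0, -0.0]
wrist_force: [0.1, 0.3, -0.0]
gripper_width: -0.0002
grasp_force: 0.0
```

Emit:
step_hand --motion '[{"tx":0.001}, {"tx":0.002}, {"tx":0.002}]'

```text
t: 18.55
position: [0.6073, -0.1382, 0.0147]
tool_rot: [1.0, -0.001, -0.001, 0.0]
wrist_force: [-4.4, -0.6, 2.8]
gripper_width: 0.0003
grasp_force: 2.4
```

Emit:
step_hand --motion '[{"tx":0.001}, {"tx":0.0015}, {"tx":0.0015}]'

```text
t: 18.85
position: [0.6079, -0.1382, 0.0145]
tool_rot: [1.0, -0.001, -0.002, 0.0]
wrist_force: [-10.3, -0.8, 6.6]
gripper_width: 0.0004
grasp_force: 5.0
```

Emit:
step_hand --motion '[{"tx":0.001}, {"tx":0.002}, {"tx":0.002}]'

```text
t: 19.15
position: [0.6079, -0.1381, 0.0141]
tool_rot: [1.0, -0.001, -0.004, -0.0]
wrist_force: [-20.0, 0.3, 13.4]
gripper_width: -0.0
grasp_force: 10.4
```

Emit:
step_hand --motion '[{"tx":-0.005}, {"tx":-0.03}, {"tx":-0.07, "tz":-0.01}, {"tx":-0.08, "tz":-0.06}, {"tx":-0.08, "tz":-0.11}, {"tx":-0.08, "tz":-0.16}, {"tx":-0.08, "tz":-0.2}, {"tx":-0.08, "ty":0.05, "tz":-0.2}, {"tx":-0.08, "ty":0.1, "tz":-0.2}, {"tx":-0.08, "ty":0.15, "tz":-0.2}, {"tx":-0.08, "ty":0.2, "tz":-0.2}, {"tx":-0.08, "ty":0.25, "tz":-0.2}, {"tx":-0.08, "ty":0.25, "tz":-0.2}, {"tx":-0.08, "ty":0.25, "tz":-0.2}]'

```text
t: 20.55
position: [0.5305, -0.3888, 0.2142]
tool_rot: [1.0, -0.002, -0.0, -0.0]
wrist_force: [0.6, 0.5, -0.4]
gripper_width: 0.0
grasp_force: 0.0
```

```bash
python3 -c "
from h import *
s=snap('top'); n=s['pixels'].astype(float).sum(2)
def edge(g,c,v0,v1,sgn):
    p=cv2.GaussianBlur(g,(1,3),0)[v0:v1,c]; d=sgn*np.diff(p); d[d<0.3*d.max()]=0; i=d.argmax(); w=slice(max(0,i-1),i+2)
    return v0+.5+(np.arange(len(d))[w]*d[w]).sum()/d[w].sum()
def fit(g,cols,v0,v1,sgn,z,nm):
    p=plane(s,[(c,edge(g,c,v0,v1,sgn)) for c in cols],z)
    for _ in range(4):
        k=np.polyfit(p[:,1],p[:,0],1); r=abs(p[:,0]-np.polyval(k,p[:,1])); p=p[r<=max(2*r.std(),.0007)]
    print(nm,'yaw %.2f'%(90-np.degrees(np.arctan(k[0]))),'x@-.1 %.4f'%np.polyval(k,-.1),len(p))
fit(n,range(314,351),208,224,-1,.048,'near'); fit(n,range(314,351),183,194,1,.048,'far'); block()
st=ctrl.read_state(); print(st['t'],st['position'],st['qvel'])"
```

```text
near yaw 90.89 x@-.1 0.6173 30
far yaw 90.83 x@-.1 0.7103 31
block [ 0.6631 -0.0957] 91.01 [ 94. 132.] 0.0467 [[0.6150000095367432, -0.029999999329447746], [0.6169999837875366, -0.16300000250339508], [0.7110000252723694, -0.16099999845027924], [0.7089999914169312, -0.028999999165534973]]
20.65 [ 0.53143281 -0.3864886   0.21464204] [-0.01274947 -0.00738422 -0.00468808  0.00291745 -0.00064884 -0.00021579
  0.00186504]
```

The block is now flush: yaw 90.9° against the rail's 91.0°, its centre about 30 mm from the rail's middle. The arm is clear.

```bash
python3 -c "
from rig import ctrl
print(ctrl.job_done())"
```

```text
the job is handed in; nothing more can be done
None
```

The job is handed in, with no verdict returned: the block lies against the rail, about 0.1° from parallel and roughly 30 mm off the rail's middle, and the arm is clear; the carton, carton_b and cup had not moved when last measured, just before the final nudge.

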